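Wedge a glued-up picture frame off its gluing board and hold it

TASK

A small glued-up picture frame lies on its gluing board, and its near side must be eased up off the board. Of the three loose pieces of wood beside it, one wedge has lost its tip and one strip has no taper: pick up the sound wedge, lay it flat on the board and push it, thin end first, under the near rail of the frame until that side has just lifted, about 6 mm, while the far rail stays down on the board against the stop. Finish still gripping the wedge there with the frame resting on it; touch the frame with nothing but the wedge, never raise it more than 15 mm, and leave the other pieces and tools where they lie.

Things in the scene. Friction and masses are not known exactly. Their poses are not given: they have to be found in the camera images.
- board: fixed plywood gluing board, 360 (its x) x 240 (its y) mm, its top 18 mm above the worktop; origin at the middle of its underside, on the worktop. Its x points away from the robot to a dark stop batten across it, 20 mm high, near face at x = 155 mm. From x = -180 mm up to the frame the board is bare: the wedge is laid there.
- frame: loose plain wooden picture frame on the board, 0.25 to 0.5 kg, 150 (its x) x 190 (its y) x 24 mm high, rails 26 mm wide round a 98 x 138 mm opening; axes as the board's at the start; origin at the middle of the opening, at underside height. It stands on its side and far rails.
- frame_near (a point): middle of the lower outer edge of the frame's near rail. That rail ends 5 mm above the board, which leaves a gap 5 mm high and about 138 mm wide; behind it is only the frame's open middle. The point starts 23 mm above the worktop; its rise is the lift. Axes as the frame's.
- frame_far (a point): middle of the lower outer edge of the frame's far rail, 150 mm along the frame's x from the near edge, on the board (18 mm above the worktop), 1 to 5 mm short of the stop at the start: pushing the wedge in slides the frame up to the stop, then lifts its near side.
- wedge: the sound wedge, loose, pale wood, 0.06 kg: 130 mm long, 30 mm wide, 24 mm high at the thick end, tapering straight to 3 mm at the thin end (1.6 mm per 10 mm). Origin at the middle of its underside, x to the thin end, z up; lies flat on the worktop.
- wedge_grip (a point): place to grip the sound wedge: on its middle line, 22 mm from its thick end, 10 mm above its underside (half-way up); axes as the wedge's. The wedge meets the near rail with about 12 mm of it under the rail; each further 10 mm lifts the near side 1.6 mm (about 50 mm under for 6 mm). Pushing takes some 5 to 12 N, more if the wedge is pressed down on the board.
- wedge_tip (a point): middle of the lower edge of the thin end of the sound wedge, 108 mm along its x from wedge_grip, at underside height
- broken_center (a point): middle of the wedge with its tip broken off: same wood, width and taper, but only about 80 mm long and still 10 mm thick at the slanting break; x to the break; lies flat; 9 mm above the worktop. Not to be used.
- strip_center (a point): middle of a flat strip without taper: same wood, 130x30 mm, 16 mm thick all along; lies flat. Not to be used.
- sanding_block: cork sanding block, 65x101x32 mm, bystander; origin at its underside
- tape_roll: roll of masking tape lying flat, 100 mm across, 24 mm high, bystander; origin at its underside
- tape_measure: pocket tape measure, 35x70x60 mm, bystander; origin at its underside
- driver: screwdriver, 172 mm long, bystander; origin at its underside
- pencil: pencil, 150 mm long, bystander; origin at its underside

How it is judged:
At the end, for the whole second after the job is handed in: Near rail 3 to 9 mm up, far rail on the board (2.5 mm) and within 9 mm of the stop, frame square to the board (0.12 rad), resting (over 0.5 N) on the sound wedge, which lies flat on the board, over 20 mm under the rail, gripped with over 1.5 N; robot clear of the frame; all still (z of frame_near in the frame of board between 0.026 and 0.032 m and z of frame_far in the frame of board below 0.0205 m and x of frame_far in the frame of board above 0.146 m and angle between the x axis of frame_near and the x axis of board, either way round below 0.12 rad and contact force between wedge and frame above 0.5 N and contact force between the fingers and wedge above 1.5 N and contact force between each of the arm, the fingers and frame below 0.3 N and z of wedge_tip in the frame of board below 0.0215 m and angle between wedge_grip's own z axis and vertical below 0.06 rad and x of wedge_tip in the frame of frame_near above 0.02 m and linear speed of each of wedge, frame below 0.01 m/s); the arm keeps its last pose, push and grip.
It fails at once if the frame is raised more than 15 mm (z of frame_near in the frame of board above 0.038 m or z of frame_far in the frame of board above 0.033 m).
It fails at once if the robot touches the frame (contact force between the arm and frame above 2 N).
It fails at once if the fingers touch the frame (contact force between the fingers and frame above 2 N).
It fails at once if another piece or tool is moved more than 25 mm (distance of any of broken_center, strip_center, sanding_block, tape_roll, tape_measure, driver, pencil from where it was at the start of the episode above 0.025 m).
It also fails if it takes over 45 s, if anything falls off the work surface, if the arm or the gripper's body presses on something with over 40 N, if the wrist force passes 120 N, or if a joint passes its speed limit or range.

ROBOT

A 7-joint arm with a two-finger parallel gripper is mounted at the origin on a cart in front of the work surface, level with it; the furniture and walls round the work are solid. World frame = base frame: x ahead of the robot, y to its left, z up, the work surface at z = 0. Lengths are in m, angles in rad, forces in N, time in s.
With the tool pointing down it reaches from about 0.425 to 0.925 m from the base axis. Payload 6.8 kg.
Tool frame: the origin (TCP) lies on the front face of the gripper's body, between the roots of the fingers; the fingertips stand 80 mm ahead of it and the grasp point (between the pads) lies 61 mm ahead of it; z points along the fingers, x is the direction in which the jaws open and shut, and the axes are right-handed (so a half turn about z gives the same grasp; the last joint's range is limited). The gripper opens to 88 mm and grips with 3 to 60 N. Pads are 20 mm wide; open, the fingers measure 115 mm over their backs; the gripper's body (75 mm by 178 mm) begins 61 mm behind the grasp point.
Start: joints at [1.011, 0.477, 0.022, 1.555, -0.011, 1.109, -0.083], TCP at [0.295, -0.607, 0.303] pointing down, gripper open.
Joint ranges: [-2.96, 2.96], [-0.34, 2.1], [-1.41, 1.46], [0.24, 2.44], [-1.37, 4.51], [0.17, 1.92], [-2.96, 2.96]. Speed limits (rad/s): [2.39, 2.39, 3.14, 3.14, 3.14, 3.14, 3.14].

INTERFACE

Orientations are given as a unit quaternion [x, y, z, w].
In Python, from plant import arm gives the robot as it stands.
- The arm moves only by the tool play_rows, never from a script. Its argument "increments" is a list of rows, each an object of numbers: "x", "y", "z": the shift along the tool's x, y, z in m; "yaw": the turn about the tool's z in degrees. A call has 1 to 12 rows; each row is the pose to reach, as a shift and turn from the pose commanded when the call began, along the tool's axes at that moment; what a row does not reach only later rows make up. A row lasts 1/12 s, in which the tool goes at most 41.7 mm and 7.16 degrees, less where a joint would pass 70% of its speed; a pose out of reach is approached as far as the arm can. A call with a gripper value outside its range is refused whole. "gripper" is the gripper command: -1 is shut, 1 is fully open, values between are in proportion, set as the call begins (left out, the last holds). The fingers move at their own pace and stop on an object; "force" is the grip in N (left out, the last holds). Time passes only in rows, so rows that repeat a pose let the fingers close. It gives the time, the measured TCP pose, the force and the opening at its end, in the units of the state.
- arm.state(): the state, without advancing time (a new reading comes with each control period).
- arm.capture(name): name is "scene" or "top" or "wrist"; returns (picture, depth): 480x640x3 uint8, blue, green, red; 480x640 float32, m along the optical axis (not along the pixel's ray), 0 where there is no reading.
- arm.calibration(name): a dict with "K" (3x3 intrinsics, pixels), "R" (3x3) and "t" (3): a world point X has camera coordinates R X + t. Camera axes: x right, y down, z forward; pixel columns grow to the right and rows downward; lengths in m; the calibration is good to about 2 mm. The wrist camera is an equidistant fisheye: a pixel r from the principal point sees the ray r / f radians off the axis. A picture is of the moment at which its call begins: read the wrist's pose just before it. calibration takes no time and is no camera call; for the wrist camera it gives the pose at the moment of the call.
- arm.hand_in(): hands the job in, once; it reports no verdict.
Trained networks look in the newest picture that a camera, given by its name, has taken for a name from the list of things; names that differ only in an ending like _2 or _b are one class to them, and where a whole thing is asked for, a point or a joint stands for the part that bears it (a point fixed in the world has none). Each returns a list of dicts, best first, with "score" (0 to 1); they miss things now and then, are a little off and sometimes report something else, mostly with a low value. They report only what shows in the picture. A call takes as long as a camera call.
- arm.search_frame(camera, target): "xy" ([column, row] in pixels, amid what is visible of it).
- arm.regions_of(camera, target): "pixels" (480x640 bool, what is visible of it) and "xy" ([column, row] in pixels, amid what is visible of it).
- arm.spot_point(camera, target): "xy" ([column, row] in pixels: a listed point, or the origin of a listed thing).
The state is a dict: "t": time; "joints": joint angles; "dq": joint speeds; "effort": joint torques, N m; "position": TCP position; "tcp_rot": TCP orientation; "contact_force": force on the tool from outside, world axes, zero at the start; "wrist_torque": the same for the moment, N m; "gripper_width": finger opening in m.
Only numpy, scipy, OpenCV 4.12 (cv2) and the standard library are available. Lean on these libraries where they do the work, as an engineer would, in place of code of your own. Each camera call takes 0.05 s, during which the arm holds its last target.

## Working session

There is one attempt and no reset: what is moved stays moved. The work goes in short steps, Python scripts to look and compute and a tool call to move; the robot and the scene stay as the last step left them, time stands still between calls to the robot, and variables do not carry over. Pictures are saved under pics/ and viewed, and the job is handed in when it is done.

Besides the shell and the picture viewer there is one more tool, called after "Emit:" in YAML: its name, and indented under it one key for each argument. play_rows: Moves the arm, as the interface text tells. Its arguments: {"type":"object","properties":{"increments":{"type":"array","items":{"type":"object","properties":{"x":{"type":"number"},"y":{"type":"number"},"z":{"type":"number"},"yaw":{"type":"number"}}}},"gripper":{"type":"number"},"force":{"type":"number"}},"required":["increments"]}

```bash
ls; mkdir -p pics
cat > h.py <<'E'
import numpy as np, cv2
from plant import arm
E
python3 - <<'E'
from h import *
s=arm.state(); print(s)
for n in ("scene","top","wrist"):
    p,d=arm.capture(n); cv2.imwrite(f"pics/{n}0.png",p); np.save(f"{n}0.npy",d)
    c=arm.calibration(n); print(n,{k:np.round(np.array(v),4).tolist() if not isinstance(v,str) else v for k,v in c.items()})
E
```

```text
pics
{'t': 0.0, 'joints': array([ 1.01087371,  0.47777701,  0.02233444,  1.556419  , -0.01153487,
        1.10931555, -0.0831286 ]), 'dq': array([ 3.08873259e-04,  7.59837915e-05, -1.63431894e-05, -7.21809552e-04,
        7.62063976e-04, -8.97468488e-04, -5.42212065e-04]), 'effort': array([ 6.32096071e-04, -5.82849526e+01,  1.53459672e+00, -2.72599375e+01,
       -5.43675560e-02,  1.69906067e-02,  1.43274624e-04]), 'position': array([ 0.29451758, -0.60685538,  0.30171068]), 'tcp_rot': array([ 8.47522588e-01, -5.30758572e-01, -7.84178645e-04, -4.32856157e-04]), 'contact_force': array([ 0.67483504,  0.32657947, -0.40077143]), 'wrist_torque': array([ 0.02667854,  0.01489018, -0.04536456]), 'gripper_width': 0.08807938016545629}
scene {'K': [[594.2888, 0.0, 322.0899], [0.0, 594.2888, 236.6706], [0.0, 0.0, 1.0]], 'R': [[0.62, -0.7846, -0.0072], [-0.6367, -0.4977, -0.5889], [0.4585, 0.3697, -0.8082]], 't': [-0.355, 0.3714, 1.5911]}
top {'K': [[497.9696, 0.0, 317.3215], [0.0, 497.9696, 235.3431], [0.0, 0.0, 1.0]], 'R': [[0.0087, -0.9999, 0.0135], [-0.9944, -0.0101, -0.1053], [0.1054, -0.0125, -0.9944]], 't': [-0.0191, 0.5321, 1.2458]}
wrist {'K': [[371.6483, 0.0, 324.0289], [0.0, 371.6483, 244.6295], [0.0, 0.0, 1.0]], 'R': [[0.4354, -0.9002, -0.0008], [-0.8685, -0.4203, 0.2627], [-0.2368, -0.1137, -0.9649]], 't': [-0.6752, -0.0324, 0.3908]}
```

View pics/scene0.png

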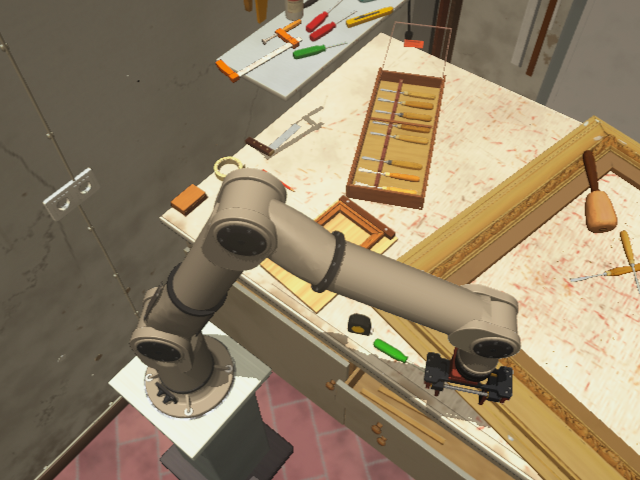

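View pics/top0.png

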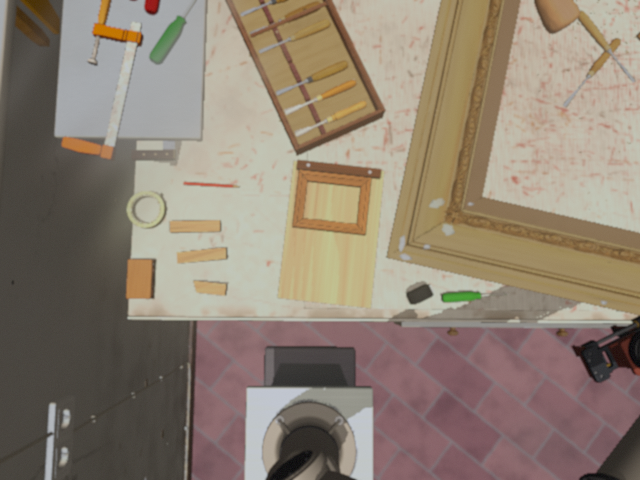

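Run:
```python
from h import *
for cam in ("scene","top"):
    for t in ("wedge","wedge_grip","wedge_tip","frame_near","frame_far","broken_center","strip_center","board","frame"):
        r=arm.spot_point(cam,t); print(cam,t,[(np.round(a['xy'],1).tolist(),round(a['score'],2)) for a in r[:3]])
```

```text
scene wedge []
scene wedge_grip [([360.5, 330.7], 0.61)]
scene wedge_tip [([190.4, 204.3], 0.17)]
scene frame_near []
scene frame_far [([364.7, 220.2], 0.84)]
scene broken_center []
scene strip_center []
scene board []
scene frame [([344.1, 234.2], 0.8)]
top wedge [([200.8, 255.8], 0.82), ([216.6, 184.0], 0.75)]
top wedge_grip [([176.6, 259.0], 0.75), ([216.3, 256.8], 0.66), ([472.6, 296.5], 0.47)]
top wedge_tip [([175.8, 256.7], 0.82)]
top frame_near [([328.6, 232.3], 0.61)]
top frame_far [([337.2, 172.4], 0.63)]
top broken_center [([210.3, 288.4], 0.68)]
top strip_center [([193.5, 225.7], 0.72), ([422.0, 295.5], 0.65)]
top board [([331.1, 236.3], 0.77)]
top frame [([329.0, 237.1], 0.5), ([148.3, 209.3], 0.46)]
```

The top view shows three wood pieces at about (195,226), (202,256) and (210,288), and the board with the frame at about (330,235). The scene camera's view of the pieces is blocked by the arm. Next I measure from the top camera's depth.

```bash
cat >> h.py <<'E'
def world_from_depth(cam,uv,d):
    c=arm.calibration(cam);K,R,t=map(np.array,(c["K"],c["R"],c["t"]))
    uv=np.atleast_2d(uv).astype(float); z=np.atleast_1d(d)
    P=np.c_[(uv[:,0]-K[0,2])/K[0,0]*z,(uv[:,1]-K[1,2])/K[1,1]*z,z]
    return (P-t)@R
def cloud(cam,d):
    v,u=np.mgrid[0:480,0:640]
    return world_from_depth(cam,np.c_[u.ravel(),v.ravel()],d.ravel()).reshape(480,640,3)
E
python3 - <<'E'
from h import *
p=cv2.imread("pics/top0.png"); W=cloud("top",np.load("top0.npy"))
for uv in [(200,256),(176,257),(180,257),(186,256),(194,256),(208,255),(216,254),(222,253),(225,252),(195,226),(173,227),(217,226),(210,288),(330,270),(328,228),(335,184),(337,168),(140,280),(147,195),(420,295),(460,297),(210,184),(285,300),(370,305)]:
    print(uv,np.round(W[uv[1],uv[0]],4))
cv2.imwrite("pics/top0c.png",cv2.resize(p[160:320,120:400],None,fx=2.8,fy=2.8,interpolation=cv2.INTER_CUBIC))
E
```

```text
(200, 256) [0.4774 0.2864 0.0147]
(176, 257) [ 0.4751  0.3519 -0.001 ]
(180, 257) [0.4747 0.3391 0.0081]
(186, 256) [0.4772 0.3227 0.0125]
(194, 256) [0.4773 0.3021 0.0131]
(208, 255) [0.4799 0.2651 0.019 ]
(216, 254) [0.4824 0.2442 0.0217]
(222, 253) [0.485  0.2287 0.0235]
(225, 252) [0.4876 0.2211 0.0236]
(195, 226) [0.5547 0.3016 0.0157]
(173, 227) [0.5513 0.3578 0.0168]
(217, 226) [0.5552 0.2449 0.0164]
(210, 288) [0.3959 0.2577 0.0173]
(330, 270) [ 0.4445 -0.0475  0.0172]
(328, 228) [ 0.5499 -0.0408  0.0415]
(335, 184) [ 0.6666 -0.0587  0.0269]
(337, 168) [ 0.7058 -0.0631  0.0398]
(140, 280) [0.4145 0.4323 0.028 ]
(147, 195) [0.6333 0.4266 0.0214]
(420, 295) [ 0.3834 -0.2672  0.0663]
(460, 297) [ 0.3787 -0.3779  0.0257]
(210, 184) [0.6667 0.2679 0.0087]
(285, 300) [ 0.3668  0.0675 -0.0009]
(370, 305) [ 0.3565 -0.1497  0.0192]
```

View pics/top0c.png

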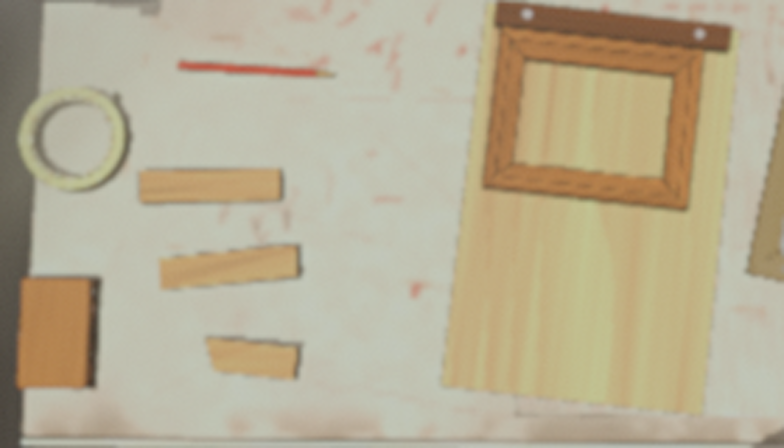

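The middle piece (202,256) is the tapered one: its height falls from 24 mm at the board side (right) to 3 mm at the left, so its thin end points to +y. The strip is the upper piece and the broken wedge is the lower one. I'll move the wrist camera over the board, then over the wedge.

```bash
cat >> h.py <<'E'
from scipy.spatial.transform import Rotation as Ro
def go(x,y,z,yawdeg):
    """shift in tool axes from current measured pose to TCP x,y,z with tool x at world yaw"""
    s=arm.state(); R=Ro.from_quat(s["tcp_rot"]).as_matrix()
    d=R.T@(np.array([x,y,z])-s["position"])
    th=np.degrees(np.arctan2(R[1,0],R[0,0])); dy=-((yawdeg-th+180)%360-180)
    print("now",np.round(s["position"],4),"yaw",round(th,2),"tilt z",np.round(R[:,2],4),"shift",np.round(d,4),"yaw",round(dy,2),"t",round(s["t"],2))
E
python3 - <<'E'
from h import *
go(0.47,-0.05,0.35,-30)
E
```

```text
now [ 0.2947 -0.6073  0.3027] yaw -64.12 tilt z [ 1.e-04 -1.e-04 -1.e+00] shift [-0.4249 -0.401  -0.0473] yaw -34.12 t 1.05
```

Emit:
play_rows:
  increments:
    - {"x":-0.425,"y":-0.401,"z":-0.047,"yaw":-34}
    - {"x":-0.425,"y":-0.401,"z":-0.047,"yaw":-34}
    - {"x":-0.425,"y":-0.401,"z":-0.047,"yaw":-34}
    - {"x":-0.425,"y":-0.401,"z":-0.047,"yaw":-34}
    - {"x":-0.425,"y":-0.401,"z":-0.047,"yaw":-34}
    - {"x":-0.425,"y":-0.401,"z":-0.047,"yaw":-34}
    - {"x":-0.425,"y":-0.401,"z":-0.047,"yaw":-34}
    - {"x":-0.425,"y":-0.401,"z":-0.047,"yaw":-34}
    - {"x":-0.425,"y":-0.401,"z":-0.047,"yaw":-34}
    - {"x":-0.425,"y":-0.401,"z":-0.047,"yaw":-34}
    - {"x":-0.425,"y":-0.401,"z":-0.047,"yaw":-34}
    - {"x":-0.425,"y":-0.401,"z":-0.047,"yaw":-34}

```text
t: 2.05
position: [0.4443, -0.1299, 0.3433]
tcp_rot: [0.966, -0.26, 0.001, 0.0]
contact_force: [1.3, -0.6, -0.1]
gripper_width: 0.0877
```

Run:
```python
from h import *
go(0.47,-0.05,0.35,-30)
```

```text
now [ 0.4443 -0.1299  0.3433] yaw -30.13 tilt z [ 9.e-04 -7.e-04 -1.e+00] shift [-0.0179 -0.082  -0.0067] yaw -0.13 t 2.05
```

Emit:
play_rows:
  increments:
    - {"x":-0.012,"y":-0.06,"z":0.0}
    - {"x":-0.012,"y":-0.06,"z":0.0}
    - {"x":-0.012,"y":-0.06,"z":0.0}
    - {"x":-0.012,"y":-0.06,"z":0.0}
    - {"x":-0.012,"y":-0.06,"z":0.0}

```text
$.increments[0]: bad value
```

Run:
```python
from h import *
np.set_printoptions(suppress=True)
def snap(i):
    c=arm.calibration("wrist"); p,d=arm.capture("wrist"); cv2.imwrite(f"pics/wrist{i}.png",p)
    np.savez(f"w{i}.npz",d=d,**{k:np.array(c[k]) for k in "KRt"})
snap(1)
for t in ("frame_near","frame_far","board","frame"):
    r=arm.spot_point("wrist",t); print(t,[(np.round(a['xy'],1).tolist(),round(a['score'],2)) for a in r[:3]])
p,d=arm.capture("top"); cv2.imwrite("pics/top1.png",p)
go(0.49,0.25,0.30,5.5)
```

```text
frame_near [([363.3, 98.5], 0.59)]
frame_far [([480.6, 54.3], 0.83)]
board [([361.3, 104.0], 0.9)]
frame []
now [ 0.4437 -0.1332  0.3426] yaw -30.23 tilt z [-0.0005 -0.0005 -1.    ] shift [-0.1529 -0.3545  0.0424] yaw -35.73 t 2.35
```

View pics/wrist1.png

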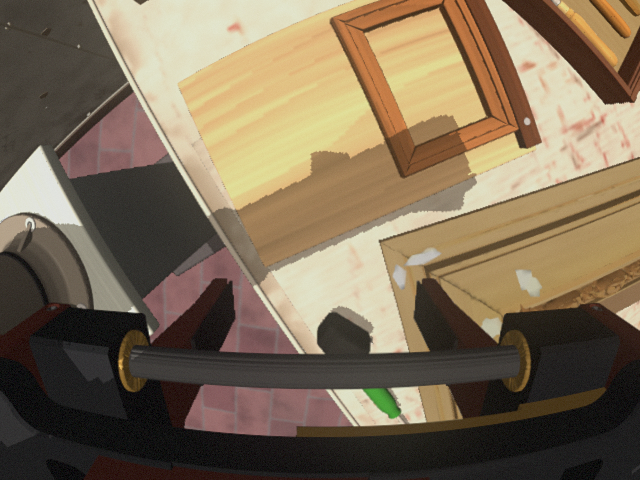

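The wrist view shows the frame's near rail running from about (332,17) to (405,176), and the board clear in front of it. Next I move above the wedge (every row now includes yaw).

Emit:
play_rows:
  increments:
    - {"x":-0.153,"y":-0.354,"z":0.04,"yaw":-35.7}
    - {"x":-0.153,"y":-0.354,"z":0.04,"yaw":-35.7}
    - {"x":-0.153,"y":-0.354,"z":0.04,"yaw":-35.7}
    - {"x":-0.153,"y":-0.354,"z":0.04,"yaw":-35.7}
    - {"x":-0.153,"y":-0.354,"z":0.04,"yaw":-35.7}
    - {"x":-0.153,"y":-0.354,"z":0.04,"yaw":-35.7}
    - {"x":-0.153,"y":-0.354,"z":0.04,"yaw":-35.7}
    - {"x":-0.153,"y":-0.354,"z":0.04,"yaw":-35.7}
    - {"x":-0.153,"y":-0.354,"z":0.04,"yaw":-35.7}
    - {"x":-0.153,"y":-0.354,"z":0.04,"yaw":-35.7}
    - {"x":-0.153,"y":-0.354,"z":0.04,"yaw":-35.7}
    - {"x":-0.153,"y":-0.354,"z":0.04,"yaw":-35.7}
  gripper: 0.14
  force: 40

```text
t: 3.35
position: [0.49, 0.2496, 0.302]
tcp_rot: [0.999, 0.048, -0.001, 0.001]
contact_force: [0.6, -0.4, 1.1]
gripper_width: 0.0502
```

```bash
cat >> h.py <<'E'
np.set_printoptions(suppress=True)
def snap(i):
    c=arm.calibration("wrist"); p,d=arm.capture("wrist"); cv2.imwrite(f"pics/wrist{i}.png",p)
    np.savez(f"w{i}.npz",d=d,**{k:np.array(c[k]) for k in "KRt"}); return p
def rays(i,uv):
    f=np.load(f"w{i}.npz"); K,R,t=f["K"],f["R"],f["t"]
    D=cv2.fisheye.undistortPoints(np.atleast_2d(uv).astype(float)[:,None,:],K,np.zeros(4))[:,0]
    v=np.c_[D,np.ones(len(D))]
    return -R.T@t, v@R, v
def atz(i,uv,z):
    c,v,_=rays(i,uv); return c+v*((np.asarray(z)-c[2])/v[:,2])[:,None]
def wdepth(i,uv):
    f=np.load(f"w{i}.npz"); uv=np.atleast_2d(uv); c,v,_=rays(i,uv)
    return c+v*np.array([f["d"][int(round(b)),int(round(a))] for a,b in uv])[:,None]
E
python3 - <<'E'
from h import *
snap(2)
for t in ("wedge","wedge_grip","wedge_tip","broken_center","strip_center"):
    r=arm.spot_point("wrist",t); print(t,[(np.round(a['xy'],1).tolist(),round(a['score'],2)) for a in r[:3]])
go(0.49,0.25,0.30,5.5); print(arm.state()["gripper_width"])
for uv in [(332,17),(403,176),(345,20),(405,165),(363,98),(250,160),(300,100)]: print(uv,wdepth(1,uv))
E
```

```text
wedge [([319.6, 181.5], 0.62)]
wedge_grip [([319.2, 227.6], 0.69)]
wedge_tip [([322.1, 117.2], 0.65)]
broken_center [([235.2, 199.7], 0.85)]
strip_center [([397.8, 173.2], 0.7)]
now [0.4899 0.2494 0.303 ] yaw 5.44 tilt z [ 0.0006 -0.0008 -1.    ] shift [ 0.0002 -0.0005  0.003 ] yaw -0.06 t 3.65
0.049807021560460796
(332, 17) [[0.5585489  0.04865635 0.03423216]]
(403, 176) [[ 0.53659725 -0.13763817  0.03995055]]
(345, 20) [[0.56686928 0.03667173 0.04227694]]
(405, 165) [[ 0.54372811 -0.12810208  0.04206086]]
(363, 98) [[ 0.54308885 -0.04476618  0.02003241]]
(250, 160) [[ 0.40239225 -0.04093189  0.01908049]]
(300, 100) [[ 0.4831449  -0.01276975  0.01928795]]
```

View pics/wrist2.png

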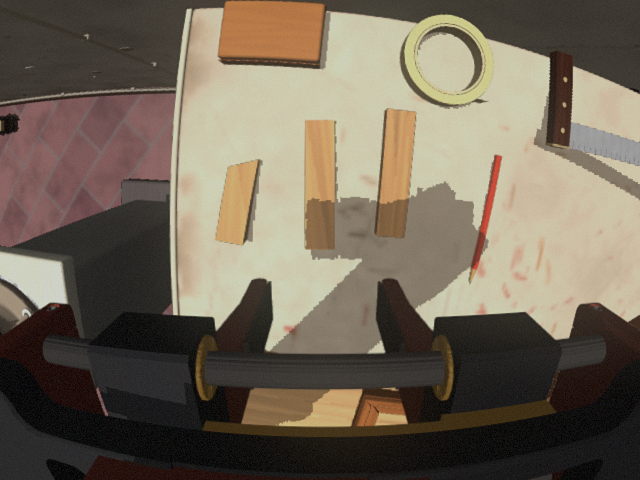

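The wrist view shows the wedge with its thin end at (320,120) and thick end at (321,249). The broken wedge is at (237,202) and the strip at (397,173). I fit the wedge outline from the wrist depth and check it against corner rays and a second view.

Run:
```python
from h import *
v,u=np.mgrid[0:480,0:640]; f=np.load("w2.npz")
uv=np.c_[u.ravel(),v.ravel()]; c,r,_=rays(2,uv)
P=(c+r*f["d"].ravel()[:,None]).reshape(480,640,3)
sub=P[90:270,290:350]; 
flat=P[150:250,345:372].reshape(-1,3); print("worktop z",np.median(flat[:,2]),flat[:,2].std())
m=(sub[...,2]>0.0015); 
img=cv2.imread("pics/wrist2.png")
# colour mask: wood vs table by saturation
hsv=cv2.cvtColor(img,cv2.COLOR_BGR2HSV)[90:270,290:350]
print(hsv[80,30],hsv[80,3],hsv[140,30],hsv[140,55])
mw=(hsv[...,1]>90).astype(np.uint8)
n,l,st,ce=cv2.connectedComponentsWithStats(mw); k=1+np.argmax(st[1:,4]); mw=l==k; print(st[k],ce[k])
Q=sub[mw]; xy=Q[:,:2].astype(np.float32)
rect=cv2.minAreaRect(xy*1000); print("rect",rect)
b=cv2.boxPoints(rect); print(b.round(1))
q=Q[(Q[:,2]>0)]; A=np.c_[q[:,:2],np.ones(len(q))]; s=np.linalg.lstsq(A,q[:,2],rcond=None)[0]; print("slope",s,np.hypot(*s[:2]),"dir of fall",np.degrees(np.arctan2(-s[1],-s[0])))
cor=[(305,120),(335,121),(306,249),(336,248)]
print(atz(2,cor,[.003,.003,.024,.024]))
print(atz(2,[(319.2,227.6),(322.1,117.2)],[.0,.0]))
cv2.imwrite("pics/w2c.png",cv2.resize(img[100:270,200:430],None,fx=3.4,fy=3.4,interpolation=cv2.INTER_CUBIC))
```

```text
worktop z 0.0010536406683294974 0.026589794886016038
[ 16 127 195] [ 23  47 205] [ 16 122 132] [ 18  53 135]
[  15   30   30  130 3827] [29.39508754 93.67023778]
rect ((481.3218994140625, 280.7493896484375), (29.45804786682129, 129.48829650878906), 5.438403129577637)
[[460.5 343.8]
 [472.8 214.9]
 [502.1 217.7]
 [489.8 346.6]]
slope [ 0.09865638 -0.11112941  0.00006288] 0.14860291808896653 dir of fall 131.59742471932014
[[0.46046802 0.34392092 0.003     ]
 [0.49078895 0.34569628 0.003     ]
 [0.47379973 0.21500885 0.024     ]
 [0.50388618 0.21894184 0.024     ]]
[[0.48523308 0.23292991 0.        ]
 [0.47739286 0.34855657 0.        ]]
```

View pics/w2c.png

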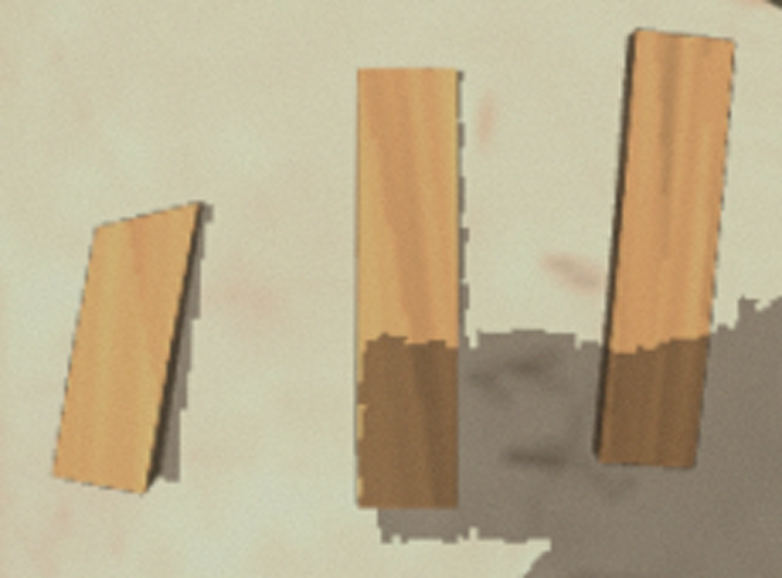

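Run:
```python
from h import *
go(0.485,0.241,0.083,5.44)
```

```text
now [0.4899 0.2494 0.303 ] yaw 5.44 tilt z [ 0.0006 -0.0008 -1.    ] shift [-0.0058  0.0078  0.22  ] yaw -0.0 t 3.65
```

Emit:
play_rows:
  increments:
    - {"x":-0.006,"y":0.008,"z":0.04,"yaw":0}
    - {"x":-0.006,"y":0.008,"z":0.08,"yaw":0}
    - {"x":-0.006,"y":0.008,"z":0.12,"yaw":0}
    - {"x":-0.006,"y":0.008,"z":0.155,"yaw":0}
    - {"x":-0.006,"y":0.008,"z":0.18,"yaw":0}
    - {"x":-0.006,"y":0.008,"z":0.19,"yaw":0}
    - {"x":-0.006,"y":0.008,"z":0.19,"yaw":0}

```text
t: 4.23
position: [0.4834, 0.2414, 0.1109]
tcp_rot: [0.999, 0.048, -0.002, 0.001]
contact_force: [0.0, -0.8, 0.4]
gripper_width: 0.0503
```

Run:
```python
from h import *
go(0.485,0.241,0.083,5.44)
snap(3)
```

```text
now [0.4834 0.2414 0.1109] yaw 5.55 tilt z [-0.0034 -0.002  -1.    ] shift [0.0017 0.0005 0.0279] yaw 0.11 t 4.23
```

View pics/wrist3.png

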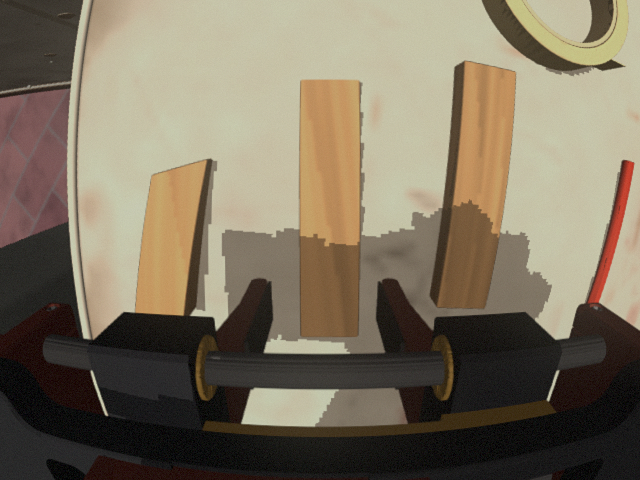

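The wedge is centred between the fingers (wedge 300–359, fingers 270/378), clear of the strip and the broken piece. I descend and close.

Emit:
play_rows:
  increments:
    - {"x":0.0015,"y":0,"z":0.015,"yaw":0}
    - {"x":0.0015,"y":0,"z":0.026,"yaw":0}
    - {"x":0.0015,"y":0,"z":0.028,"yaw":0}
    - {"x":0.0015,"y":0,"z":0.028,"yaw":0}
    - {"x":0.0015,"y":0,"z":0.028,"yaw":0}

```text
t: 4.7
position: [0.4861, 0.243, 0.0856]
tcp_rot: [0.999, 0.049, 0.001, -0.0]
contact_force: [-0.1, 0.3, -0.2]
gripper_width: 0.0505
```

Emit:
play_rows:
  increments:
    - {"x":0,"y":0,"z":0,"yaw":0}
    - {"x":0,"y":0,"z":0,"yaw":0}
    - {"x":0,"y":0,"z":0,"yaw":0}
    - {"x":0,"y":0,"z":0,"yaw":0}
    - {"x":0,"y":0,"z":0,"yaw":0}
    - {"x":0,"y":0,"z":0,"yaw":0}
    - {"x":0,"y":0,"z":0,"yaw":0}
    - {"x":0,"y":0,"z":0,"yaw":0}
  gripper: -0.6
  force: 40

```text
t: 5.37
position: [0.4859, 0.2428, 0.0851]
tcp_rot: [0.999, 0.049, 0.0, 0.0]
contact_force: [-0.6, -0.4, 5.6]
gripper_width: 0.0298
```

Run:
```python
from h import *
go(0.485,0.241,0.083,5.44)
```

```text
now [0.4859 0.2428 0.0851] yaw 5.58 tilt z [ 0.0005 -0.     -1.    ] shift [-0.0011  0.0017  0.0021] yaw 0.14 t 5.37
```

Gripped: opening 29.8 mm, which matches the 30 mm width. Now I measure the frame and board pose from two views.

Run:
```python
from h import *
v,u=np.mgrid[0:480,0:640]; uv=np.c_[u.ravel(),v.ravel()]
f=np.load("w1.npz"); c,r,_=rays(1,uv); Pw=(c+r*f["d"].ravel()[:,None]).reshape(480,640,3)
Pt=cloud("top",np.load("top0.npy"))
hw=cv2.cvtColor(cv2.imread("pics/wrist1.png"),cv2.COLOR_BGR2HSV); ht=cv2.cvtColor(cv2.imread("pics/top0.png"),cv2.COLOR_BGR2HSV)
for n,P in (("wrist",Pw),("top",Pt)):
    roi=(P[...,0]>0.5)&(P[...,0]<0.75)&(P[...,1]>-0.17)&(P[...,1]<0.1)
    m=roi&(P[...,2]>0.0405)&(P[...,2]<0.046)
    nl,l,st,ce=cv2.connectedComponentsWithStats(m.astype(np.uint8)); k=1+np.argmax(st[1:,4]); m=l==k
    q=P[m]; print(n,len(q),"z",np.median(q[:,2]), st[k])
    re=cv2.minAreaRect((q[:,:2]*1000).astype(np.float32)); print(re); print(cv2.boxPoints(re).round(1).tolist())
    # board near region
    mb=(P[...,0]>0.33)&(P[...,0]<0.53)&(P[...,1]>-0.2)&(P[...,1]<0.12)&(P[...,2]>0.012)&(P[...,2]<0.024)
    nl,l,st,ce=cv2.connectedComponentsWithStats(mb.astype(np.uint8)); k=1+np.argmax(st[1:,4]); mb=l==k
    q=P[mb]; print("board z",np.median(q[:,2]),"x",np.percentile(q[:,0],[0.5,99.5]))
    re=cv2.minAreaRect((q[:,:2]*1000).astype(np.float32)); print(re);print(cv2.boxPoints(re).round(1).tolist())
# corner picks in wrist1: frame outer top corners at z .042, board near corners at .018
print(atz(1,[(332,18),(403,176)],[.042,.042])); print(atz(1,[(179,85),(264,270)],[.018,.018]))
img=cv2.imread("pics/wrist1.png"); cv2.imwrite("pics/w1c.png",cv2.resize(img[0:200,310:560],None,fx=3,fy=3,interpolation=cv2.INTER_CUBIC))
```

```text
wrist 4185 z 0.04291405280740096 [ 331    0  188  177 4185]
((619.516357421875, -53.827362060546875), (186.7460479736328, 148.79905700683594), 83.97559356689453)
[[535.7000122070312, -138.89999389648438], [683.7000122070312, -154.5], [703.2999877929688, 31.200000762939453], [555.2999877929688, 46.79999923706055]]
board z 0.018996962484356894 x [0.35729178 0.52919402]
((451.0887145996094, -44.741455078125), (242.13632202148438, 180.55223083496094), 84.64777374267578)
[[349.8999938964844, -156.89999389648438], [529.7000122070312, -173.6999969482422], [552.2999877929688, 67.4000015258789], [372.5, 84.19999694824219]]
top 219 z 0.04274385293547251 [323 196  46  39 219]
((589.0983276367188, -87.02760314941406), (108.11123657226562, 100.13738250732422), 82.62996673583984)
[[532.5, -134.1999969482422], [631.7999877929688, -147.10000610351562], [645.7000122070312, -39.79999923706055], [546.4000244140625, -27.0]]
board z 0.018458305228540695 x [0.35397413 0.52908984]
((448.0848388671875, -41.137298583984375), (241.8889923095703, 181.0208740234375), 85.13280487060547)
[[347.6000061035156, -154.0], [528.0, -169.3000030517578], [548.5, 71.69999694824219], [368.20001220703125, 87.0999984741211]]
[[ 0.55639311  0.04531505  0.042     ]
 [ 0.53629459 -0.13727494  0.042     ]]
[[ 0.376309    0.07962828  0.018     ]
 [ 0.34775191 -0.15690072  0.018     ]]
```

View pics/w1c.png

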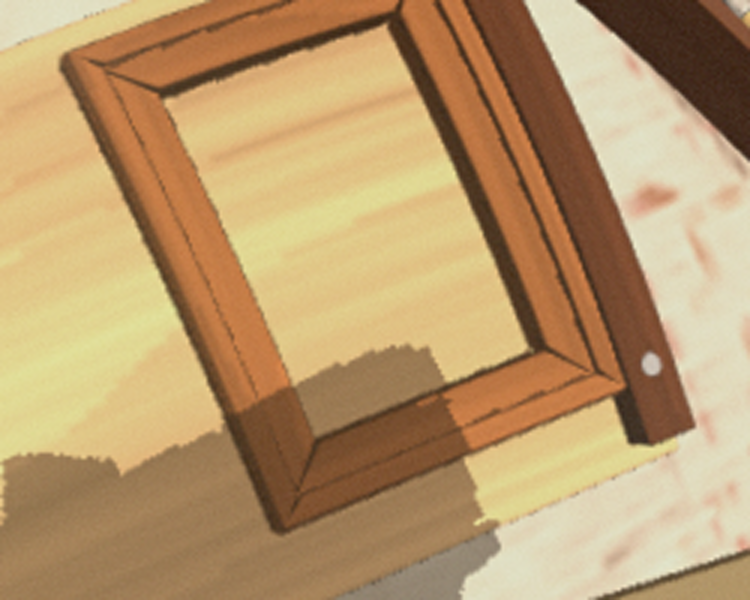

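The frame sits at about −6° yaw. The middle of its near edge is about (0.544, −0.046), with its top at 42 mm and the board at 18–19 mm, which matches the text. I lift the wedge, carry it over the bare board and turn it.

Run:
```python
from h import *
print(atz(1,[(363.3,98.5)],[.023]))
go(0.431,-0.034,0.19,-96)
```

```text
[[ 0.54263029 -0.04557789  0.023     ]]
now [0.4859 0.2428 0.0851] yaw 5.58 tilt z [ 0.0005 -0.     -1.    ] shift [-0.0815  0.2702 -0.1049] yaw 101.58 t 5.37
```

Emit:
play_rows:
  increments:
    - {"x":0,"y":0,"z":-0.02,"yaw":0}
    - {"x":0,"y":0,"z":-0.05,"yaw":0}
    - {"x":0,"y":0,"z":-0.08,"yaw":0}
    - {"x":0,"y":0,"z":-0.105,"yaw":0}
    - {"x":0,"y":0,"z":-0.105,"yaw":0}

```text
t: 5.78
position: [0.4876, 0.2443, 0.1942]
tcp_rot: [0.999, 0.049, 0.003, -0.002]
contact_force: [0.6, 1.4, -0.0]
gripper_width: 0.0298
```

Run:
```python
from h import *
s=arm.state(); print(s["gripper_width"],s["contact_force"])
snap(4)
go(0.431,-0.034,0.19,-96)
```

```text
0.029774998701964372 [ 0.57153112  1.35558573 -0.02367127]
now [0.4869 0.2435 0.1919] yaw 5.57 tilt z [ 0.0043  0.002  -1.    ] shift [-0.0825  0.2707  0.0011] yaw 101.57 t 5.83
```

View pics/wrist4.png

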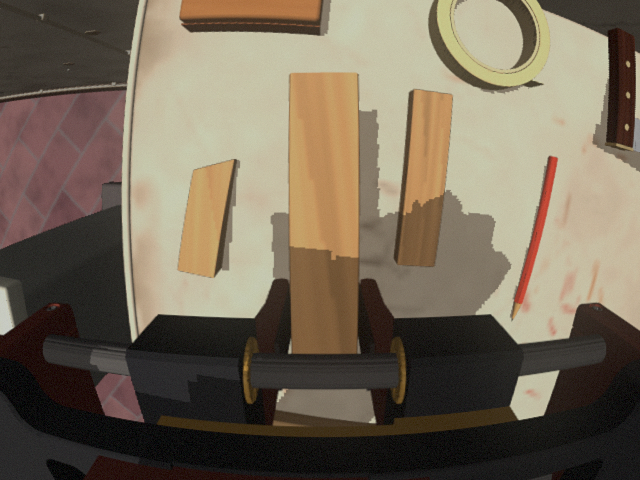

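The wedge is held straight, with its tip at about (324,73), and the other pieces have not moved. I carry it over.

Emit:
play_rows:
  increments:
    - {"x":-0.007,"y":0.024,"z":0,"yaw":7}
    - {"x":-0.014,"y":0.048,"z":0,"yaw":14}
    - {"x":-0.021,"y":0.072,"z":0,"yaw":21}
    - {"x":-0.028,"y":0.096,"z":0,"yaw":28}
    - {"x":-0.035,"y":0.12,"z":0,"yaw":35}
    - {"x":-0.042,"y":0.144,"z":0,"yaw":42}
    - {"x":-0.05,"y":0.168,"z":0,"yaw":49}
    - {"x":-0.058,"y":0.192,"z":0,"yaw":56}
    - {"x":-0.066,"y":0.216,"z":0,"yaw":63}
    - {"x":-0.074,"y":0.24,"z":0,"yaw":70}
    - {"x":-0.081,"y":0.265,"z":0,"yaw":77}
    - {"x":-0.083,"y":0.271,"z":0,"yaw":84}

```text
t: 6.83
position: [0.4273, -0.0391, 0.1883]
tcp_rot: [0.771, -0.636, -0.001, 0.002]
contact_force: [-1.0, -0.6, -0.8]
gripper_width: 0.03
```

Run:
```python
from h import *
go(0.431,-0.034,0.16,-96)
```

```text
now [ 0.4273 -0.0391  0.1883] yaw -79.03 tilt z [-0.0037 -0.0018 -1.    ] shift [-0.0043 -0.0047  0.0283] yaw 16.97 t 6.83
```

Emit:
play_rows:
  increments:
    - {"x":0,"y":0,"z":0.01,"yaw":7}
    - {"x":0,"y":0,"z":0.02,"yaw":14}
    - {"x":0,"y":0,"z":0.028,"yaw":17}
    - {"x":0,"y":0,"z":0.028,"yaw":17}
    - {"x":0,"y":0,"z":0.028,"yaw":17}

```text
t: 7.25
position: [0.4285, -0.035, 0.1607]
tcp_rot: [-0.674, 0.739, 0.001, -0.001]
contact_force: [0.3, 0.4, 0.3]
gripper_width: 0.0295
```

Run:
```python
from h import *
go(0.431,-0.034,0.11,-96)
snap(5)
r=arm.spot_point("wrist","wedge_tip"); print([(a['xy'],a['score']) for a in r])
r=arm.spot_point("wrist","frame_near"); print([(a['xy'],a['score']) for a in r])
```

```text
now [ 0.4285 -0.035   0.1607] yaw -95.28 tilt z [-0.0029 -0.0002 -1.    ] shift [-0.0013 -0.0025  0.0507] yaw 0.72 t 7.25
[([326.8, 75.5], 0.79)]
[([322.3, 68.5], 0.88)]
```

View pics/wrist5.png

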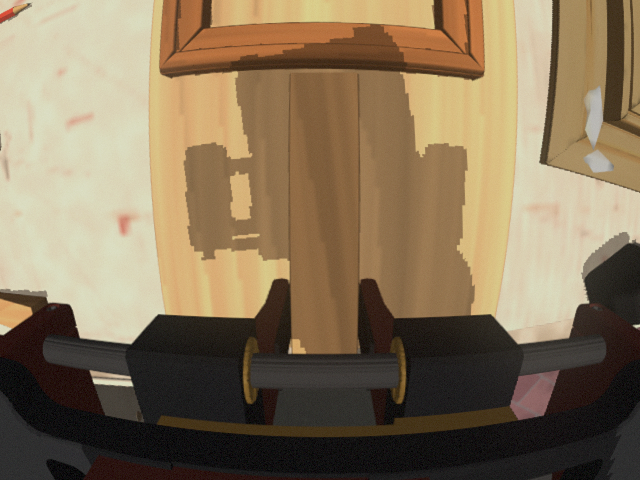

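The wedge is in line with the frame's middle. Its tip is at (324,73), and the near rail spans columns 162–483. I compute the gap between tip and rail.

Run:
```python
from h import *
s=arm.state(); R=Ro.from_quat(s["tcp_rot"]).as_matrix()
tip=atz(5,[(290,73),(358,73)],[.079,.079]); print("tip",tip, tip.mean(0))
print("tool rel", R.T@(tip.mean(0)-s["position"]))
for z in (.042,.036,.023): 
    e=atz(5,[(162,75),(483,76)],[z,z]); print(z,e,e.mean(0), np.degrees(np.arctan2(-(e[0]-e[1])[0],(e[0]-e[1])[1])))
print(wdepth(5,[(250,68),(250,74),(300,66),(400,72),(400,76)]))
for uv in [(165,71),(480,71),(322,65)]: print(uv,wdepth(5,[uv]))
b=wdepth(5,[(160,200),(510,200),(156,260),(500,260)]);print("board",b)
```

```text
tip [[ 0.53318252 -0.03132019  0.079     ]
 [ 0.5304151  -0.06086977  0.079     ]] [ 0.53179881 -0.04609498  0.079     ]
tool rel [ 0.00155984 -0.10286496  0.08279451]
0.042 [[ 0.55249836  0.04442164  0.042     ]
 [ 0.53465964 -0.13699489  0.042     ]] [ 0.543579   -0.04628662  0.042     ] -5.615851167090378
0.036 [[ 0.55407594  0.04702236  0.036     ]
 [ 0.53570614 -0.13979524  0.036     ]] [ 0.54489104 -0.04638644  0.036     ] -5.615851167090351
0.023 [[ 0.55749405  0.05265726  0.023     ]
 [ 0.53797355 -0.14586265  0.023     ]] [ 0.5477338 -0.0466027  0.023    ] -5.6158511670903835
[[ 0.54894269 -0.00559394  0.03205759]
 [ 0.54825634 -0.00290417  0.01866451]
 [ 0.54578053 -0.03406723  0.03426965]
 [ 0.54123468 -0.09314861  0.01831679]
 [ 0.53850522 -0.09264795  0.01941026]]
(165, 71) [[0.55484596 0.04292599 0.04063637]]
(480, 71) [[ 0.53755596 -0.13533673  0.04214345]]
(322, 65) [[ 0.54477045 -0.04623976  0.0357418 ]]
board [[ 0.4780978   0.06565564  0.01994961]
 [ 0.45696529 -0.16360804  0.01842846]
 [ 0.43297671  0.08735148  0.00097185]
 [ 0.41571127 -0.15684325  0.0188002 ]]
```

Emit:
play_rows:
  increments:
    - {"x":0,"y":0,"z":0.02,"yaw":0}
    - {"x":0,"y":0,"z":0.04,"yaw":0}
    - {"x":0,"y":0,"z":0.052,"yaw":0}
    - {"x":0,"y":0,"z":0.055,"yaw":0}
    - {"x":0,"y":0,"z":0.055,"yaw":0}
    - {"x":0,"y":0,"z":0.055,"yaw":0}

```text
t: 7.9
position: [0.4299, -0.035, 0.1073]
tcp_rot: [-0.673, 0.74, -0.0, 0.0]
contact_force: [-0.1, -0.3, -0.4]
gripper_width: 0.0295
```

Run:
```python
from h import *
go(0.431,-0.034,0.103,-95.8)
print(arm.state()["contact_force"],arm.state()["wrist_torque"])
snap(6)
```

```text
now [ 0.4299 -0.035   0.1073] yaw -95.39 tilt z [ 0.0007  0.0001 -1.    ] shift [-0.0011 -0.001   0.0043] yaw 0.41 t 7.9
[-0.05246411 -0.31736588 -0.38064185] [0.04249071 0.02117154 0.03639769]
```

View pics/wrist6.png

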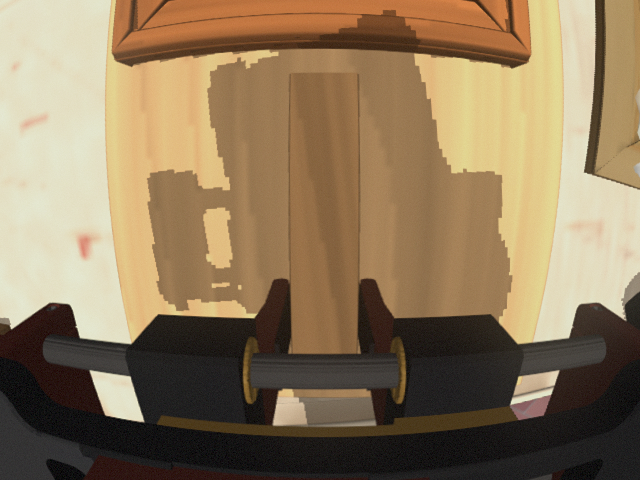

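The tip (324,73) is about 11 mm short of the rail and the wedge is level. I lower it gently until it touches the board.

Emit:
play_rows:
  increments:
    - {"x":0,"y":0,"z":0.0015,"yaw":0.3}
    - {"x":0,"y":0,"z":0.003,"yaw":0.3}
    - {"x":0,"y":0,"z":0.003,"yaw":0.3}
    - {"x":0,"y":0,"z":0.003,"yaw":0.3}

```text
t: 8.28
position: [0.4296, -0.0351, 0.1039]
tcp_rot: [-0.671, 0.741, -0.0, 0.0]
contact_force: [-0.2, -0.2, -0.8]
gripper_width: 0.0297
```

Emit:
play_rows:
  increments:
    - {"x":0,"y":0,"z":0.001,"yaw":0}
    - {"x":0,"y":0,"z":0.001,"yaw":0}
    - {"x":0,"y":0,"z":0.001,"yaw":0}

```text
t: 8.53
position: [0.4297, -0.035, 0.1031]
tcp_rot: [-0.671, 0.741, -0.0, 0.0]
contact_force: [-0.9, -0.7, 6.0]
gripper_width: 0.0298
```

The wedge touches the board at TCP z 0.1031, as predicted. I slide it in by 22 mm, staying under the rail.

Emit:
play_rows:
  increments:
    - {"x":0,"y":-0.003,"z":-0.0004,"yaw":0}
    - {"x":0,"y":-0.006,"z":-0.0004,"yaw":0}
    - {"x":0,"y":-0.009,"z":-0.0004,"yaw":0}
    - {"x":0,"y":-0.012,"z":-0.0004,"yaw":0}
    - {"x":0,"y":-0.015,"z":-0.0004,"yaw":0}
    - {"x":0,"y":-0.018,"z":-0.0004,"yaw":0}
    - {"x":0,"y":-0.02,"z":-0.0004,"yaw":0}
    - {"x":0,"y":-0.02,"z":-0.0004,"yaw":0}

```text
t: 9.2
position: [0.4501, -0.0371, 0.1031]
tcp_rot: [-0.671, 0.742, -0.0, 0.0]
contact_force: [0.3, -1.0, -0.7]
gripper_width: 0.0297
```

Run:
```python
from h import *
go(0.431,-0.034,0.103,-95.8)
print(arm.state()["contact_force"],arm.state()["wrist_torque"])
snap(7)
p,d=arm.capture("scene"); cv2.imwrite("pics/scene7.png",p)
```

```text
now [ 0.4501 -0.0371  0.1031] yaw -95.72 tilt z [ 0.0008  0.0001 -1.    ] shift [-0.0011  0.0193  0.0001] yaw 0.08 t 9.2
[ 0.34086012 -0.9698687  -0.66389428] [ 0.07327424  0.06516026 -0.06580886]
```

View pics/wrist7.png

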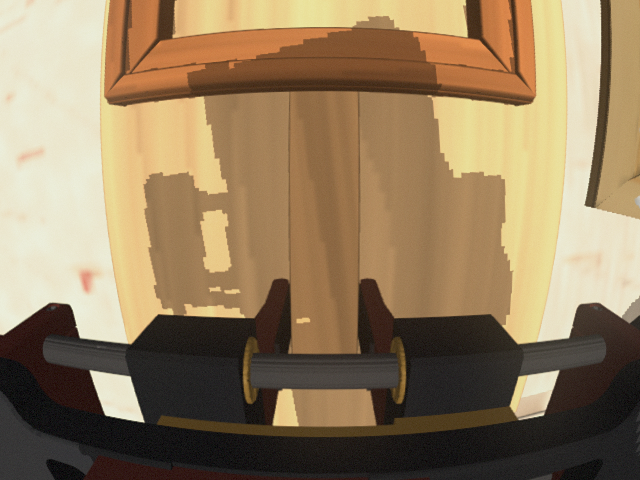

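View pics/scene7.png

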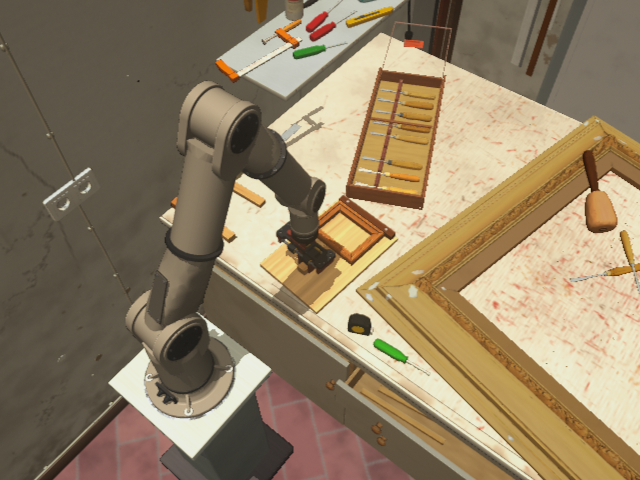

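The tip has gone under the rail without touching: the rail covers the wedge from row 90 and no force shows. I push on and watch the force.

Emit:
play_rows:
  increments:
    - {"x":0,"y":-0.003,"z":0,"yaw":0}
    - {"x":0,"y":-0.006,"z":0,"yaw":0}
    - {"x":0,"y":-0.009,"z":0,"yaw":0}
    - {"x":0,"y":-0.012,"z":0,"yaw":0}
    - {"x":0,"y":-0.012,"z":0,"yaw":0}

```text
t: 9.72
position: [0.4605, -0.0382, 0.1031]
tcp_rot: [-0.671, 0.741, 0.001, -0.001]
contact_force: [-4.7, 0.4, 6.5]
gripper_width: 0.0295
```

Emit:
play_rows:
  increments:
    - {"x":0,"y":-0.003,"z":0,"yaw":0}
    - {"x":0,"y":-0.006,"z":0,"yaw":0}
    - {"x":0,"y":-0.009,"z":0,"yaw":0}
    - {"x":0,"y":-0.012,"z":0,"yaw":0}
    - {"x":0,"y":-0.012,"z":0,"yaw":0}

```text
t: 10.13
position: [0.4727, -0.0395, 0.1031]
tcp_rot: [-0.671, 0.741, 0.0, -0.001]
contact_force: [-3.5, 0.4, 5.6]
gripper_width: 0.0298
```

Run:
```python
from h import *
s=arm.state();R=Ro.from_quat(s["tcp_rot"]).as_matrix(); print(s["position"],R.T@s["contact_force"],R.T@s["wrist_torque"],s["gripper_width"])
snap(8)
uv=[(250,90),(400,90)]
```

```text
[ 0.47272644 -0.03945211  0.10310355] [-0.038929    3.51092717 -5.55210826] [-0.76298707  0.00189184  0.03276779] 0.029808877453271536
```

View pics/wrist8.png

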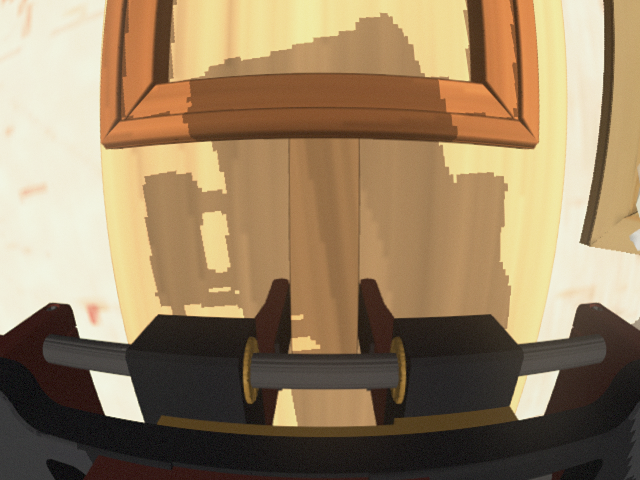

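The wedge sits straight under the middle of the rail, and the rail edge is at row 140. I measure how far under it is and the lift.

```bash
cat >> h.py <<'E'
def railfit(i):
    f=np.load(f"w{i}.npz"); v,u=np.mgrid[0:240,60:600]; uv=np.c_[u.ravel(),v.ravel()]
    c,r,_=rays(i,uv); d=f["d"][0:240,60:600].ravel(); P=c+r*d[:,None]
    # coordinates along frame x from nominal near edge
    ex=np.array([np.cos(np.radians(-5.8)),np.sin(np.radians(-5.8))]); ey=np.array([-ex[1],ex[0]])
    a=(P[:,:2]-[0.5445,-0.046])@ex; b=(P[:,:2]-[0.5445,-0.046])@ey
    m=(d>0)&(np.abs(b)<0.06)&(P[:,2]>0.030)&(P[:,2]<0.07)&(a>-0.02)&(a<0.045)
    board=(d>0)&(np.abs(b)<0.07)&(np.abs(b)>0.03)&(a>-0.06)&(a<-0.02)
    print(i,"n",m.sum(),"near edge a",np.percentile(a[m],[1,5]).round(4),"z top p50,p95",np.percentile(P[m,2],[50,95]).round(4),"rail far a",np.percentile(a[m],99).round(4),"board z",np.median(P[board,2]).round(4))
    return a,b,P,m
E
python3 - <<'E'
from h import *
for i in (7,8): railfit(i)
s=arm.state();R=Ro.from_quat(s["tcp_rot"]).as_matrix()
tip=s["position"]+R@[0.0,-0.1033,0]; ex=np.array([np.cos(np.radians(-5.8)),np.sin(np.radians(-5.8))]); print("tip a",(tip[:2]-[0.5445,-0.046])@ex)
E
```

```text
7 n 17943 near edge a [0.0003 0.0008] z top p50,p95 [0.0379 0.0437] rail far a 0.026 board z 0.019
8 n 20180 near edge a [-0.0187 -0.0098] z top p50,p95 [0.0405 0.0467] rail far a 0.0283 board z 0.019
tip a 0.031186756825195085
```

So far about 29 mm is under the rail, the lift is about 3 mm and the frame has slid about 2 mm, all in line with the geometry. I push in another 20 mm.

Emit:
play_rows:
  increments:
    - {"x":0,"y":-0.003,"z":0,"yaw":0}
    - {"x":0,"y":-0.006,"z":0,"yaw":0}
    - {"x":0,"y":-0.009,"z":0,"yaw":0}
    - {"x":0,"y":-0.012,"z":0,"yaw":0}
    - {"x":0,"y":-0.014,"z":0,"yaw":0}
    - {"x":0,"y":-0.014,"z":0,"yaw":0}

```text
t: 10.68
position: [0.4867, -0.0408, 0.1031]
tcp_rot: [-0.671, 0.741, 0.0, -0.0]
contact_force: [-3.8, -0.2, 4.0]
gripper_width: 0.0295
```

Run:
```python
from h import *
s=arm.state();R=Ro.from_quat(s["tcp_rot"]).as_matrix(); print(s["position"],R.T@s["contact_force"],R.T@s["wrist_torque"],s["gripper_width"])
snap(9); railfit(9)
tip=s["position"]+R@[0.0,-0.1033,0]; ex=np.array([np.cos(np.radians(-5.8)),np.sin(np.radians(-5.8))]); print("tip a",(tip[:2]-[0.5445,-0.046])@ex)
```

```text
[ 0.48674604 -0.04082031  0.1031169 ] [ 0.5466246   3.75712886 -4.02872132] [-0.7745341  -0.05013491  0.02187837] 0.029520499647788127
9 n 22864 near edge a [-0.0187 -0.0133] z top p50,p95 [0.0422 0.0488] rail far a 0.0284 board z 0.019
tip a 0.04531806889625515
```

View pics/wrist9.png

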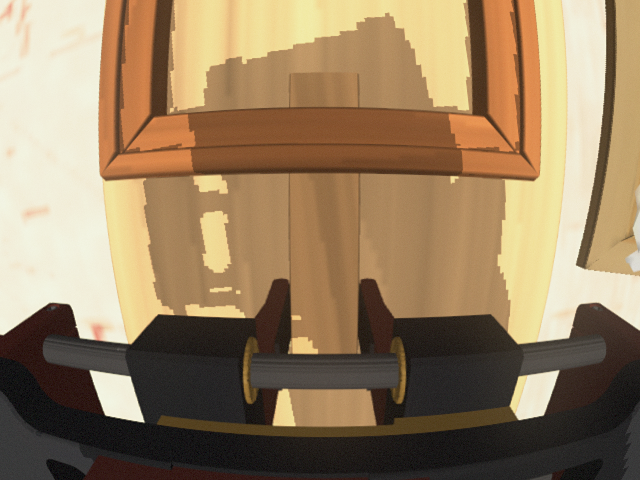

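The tip (324,73) now shows inside the opening. The lift is about 5 mm and the frame no longer slides, so it is against the stop. Another 6 mm should finish it.

Emit:
play_rows:
  increments:
    - {"x":0,"y":-0.002,"z":0,"yaw":0}
    - {"x":0,"y":-0.004,"z":0,"yaw":0}
    - {"x":0,"y":-0.006,"z":0,"yaw":0}
    - {"x":0,"y":-0.006,"z":0,"yaw":0}
    - {"x":0,"y":-0.006,"z":0,"yaw":0}
    - {"x":0,"y":-0.006,"z":0,"yaw":0}

```text
t: 11.23
position: [0.4928, -0.0414, 0.1031]
tcp_rot: [-0.671, 0.741, 0.0, -0.0]
contact_force: [-3.7, 0.4, 5.1]
gripper_width: 0.0297
```

Run:
```python
from h import *
s=arm.state();R=Ro.from_quat(s["tcp_rot"]).as_matrix(); print(s["t"],s["position"],R.T@s["contact_force"],s["gripper_width"],abs(s["dq"]).max())
snap(10); a,b,P,m=railfit(10)
tip=s["position"]+R@[0.0,-0.1033,0]; ex=np.array([np.cos(np.radians(-5.8)),np.sin(np.radians(-5.8))]); print("tip a",(tip[:2]-[0.5445,-0.046])@ex, R[:,2])
# wedge visible top slope: flatness
f=np.load("w10.npz")
for uv in [(324,80),(324,100),(324,200),(324,260)]: print(uv,wdepth(10,[uv]))
p,d=arm.capture("top"); cv2.imwrite("pics/top10.png",p); W0=cloud("top",np.load("top0.npy")); W=cloud("top",d)
for uv in [(337,168),(310,168),(365,173),(340,176),(200,226),(210,288),(140,280),(147,195),(420,295),(460,297),(210,184)]: print(uv,W0[uv[1],uv[0]].round(4),W[uv[1],uv[0]].round(4))
p,d=arm.capture("scene"); cv2.imwrite("pics/scene10.png",p[120:360,160:460].repeat(2,0).repeat(2,1))
```

```text
11.2333 [ 0.49275825 -0.04143359  0.10310546] [ 0.01228598  3.70610836 -5.07242604] 0.029670471744772085 0.0014577318562167367
10 n 23255 near edge a [-0.0185 -0.013 ] z top p50,p95 [0.043  0.0497] rail far a 0.0283 board z 0.019
tip a 0.05136152900104742 [-0.00069734 -0.00009956 -0.99999975]
(324, 80) [[ 0.59239895 -0.05287815  0.02355523]]
(324, 100) [[ 0.58323258 -0.05194773  0.02567864]]
(324, 200) [[ 0.54080357 -0.04764259  0.03107985]]
(324, 260) [[ 0.51595383 -0.04512026  0.03565727]]
(337, 168) [ 0.7058 -0.0631  0.0398] [ 0.7068 -0.0633  0.0359]
(310, 168) [0.7058 0.0064 0.0365] [0.7053 0.0064 0.0385]
(365, 173) [ 0.6934 -0.1351  0.0406] [ 0.6941 -0.1354  0.0375]
(340, 176) [ 0.6848 -0.0708  0.0405] [ 0.6848 -0.0708  0.0405]
(200, 226) [0.5549 0.289  0.0146] [0.5548 0.2888 0.0155]
(210, 288) [0.3959 0.2577 0.0173] [0.3959 0.2574 0.019 ]
(140, 280) [0.4145 0.4323 0.028 ] [0.4144 0.4306 0.0331]
(147, 195) [0.6333 0.4266 0.0214] [0.6334 0.4268 0.0208]
(420, 295) [ 0.3834 -0.2672  0.0663] [ 0.3834 -0.2675  0.0647]
(460, 297) [ 0.3787 -0.3779  0.0257] [ 0.3788 -0.3776  0.0268]
(210, 184) [0.6667 0.2679 0.0087] [0.6669 0.2681 0.0077]
```

View pics/wrist10.png

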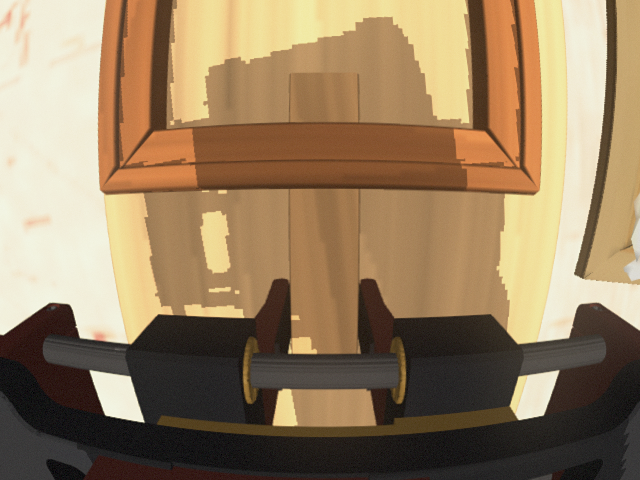

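View pics/scene10.png

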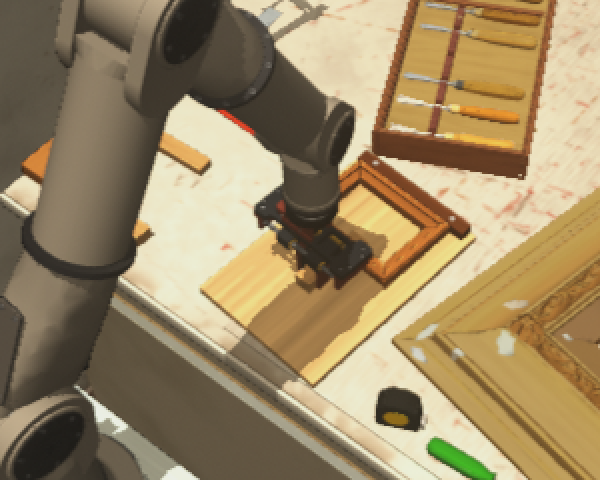

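View pics/top10.png

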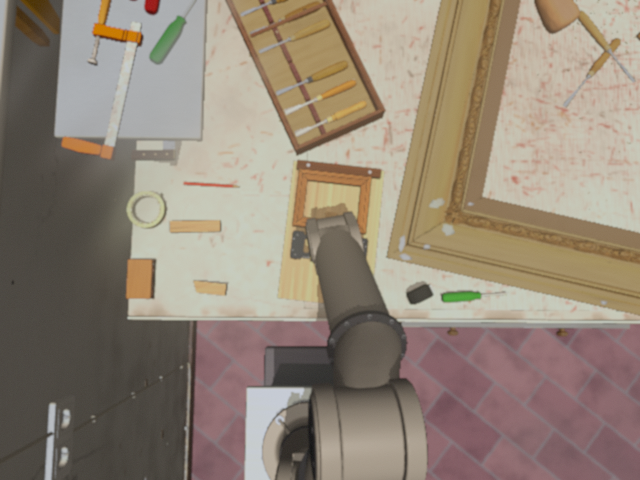

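All checks agree, so I hand in:
- **Lift:** about 6 mm.
- **Under the rail:** about 49 mm, with the wedge's top slope at 0.159 against a nominal 0.16, so it lies flat.
- **Frame:** square and resting on the wedge.
- **Bystanders:** unmoved.

Run:
```python
from h import *
print(arm.hand_in()); s=arm.state(); print(s["t"],s["position"],s["contact_force"],s["gripper_width"])
```

```text
the job is handed in; nothing more can be done
None
the job is handed in; nothing more can be done
```

I picked up the sound wedge, which was the middle of the three loose pieces. I laid it flat on the board, turned it to line up with the frame, and pushed it thin end first under the middle of the near rail. I handed the job in at about 11.3 s, still gripping the wedge. The hand-in gives no verdict.

Last checks before handing in:
- **Lift:** the near rail was up about 6.0 mm by wrist depth, and the insertion geometry gives the same.
- **Wedge:** about 49 mm of it was under the rail. Its top slope measured 0.159 against 0.16 nominal, so it lies flat.
- **Grip:** the opening was 29.7 mm, with the grip force set to 40 N. The push was about 3.7 N and the wedge pressed on the board with about 5 N. The push is a little under the expected 5 to 12 N.
- **Frame:** it slid about 2.3 mm and then stopped moving as the wedge went further in, so I took it to be against the stop. It looked square, and nothing but the wedge appeared to touch it.
- **Far rail:** I did not measure its height or its gap to the stop directly. The top camera's depth there was too noisy (about 2 to 4 mm).
- **Other pieces and tools:** the top camera showed no shift beyond about 2 mm sideways, which is within its noise.

One reading disagreed: the near-edge estimate from wrist depth was spoiled by stray points once the frame had lifted. I used the inner edge of the rail and its top height instead.

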